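# Touch off the drip tray and fit its standpipe

### The arm

A 6-joint arm with a two-finger parallel gripper is mounted at the origin on the work surface. World frame = base frame: x ahead of the robot, y to its left, z up, the work surface at z = 0. Lengths are in m, angles in rad, forces in N, time in s.
With the tool pointing down it reaches from about 0.35 to 0.775 m from the base axis. Payload 7.3 kg.
Tool frame: the origin (TCP) lies between the finger pads; the fingertips stand 8 mm ahead of it and the grasp point (between the pads) lies 11 mm behind it (robot.nose_length is the distance from the TCP to the fingertips, in m); z points along the fingers, y is the line along which they close (so a half turn about z gives the same grasp; the last joint's range is limited). The gripper opens to 92 mm and grips with 3 to 60 N. Pads are 19 mm wide; open, the fingers measure 130 mm over their backs; the gripper's body (75 mm by 190 mm) begins 47 mm behind the grasp point.
Start: joints at [-1.275, 0.342, 1.524, -0, 1.275, -0.146], TCP at [0.224, -0.475, 0.235] pointing down, gripper open.
Joint ranges: [-2.53, 2.53], [-0.77, 2.02], [0.04, 2.7], [-1, 4.14], [0.28, 2.66], [-3.11, 3.11]. Speed limits (rad/s): [2.57, 2.57, 3.14, 3.14, 3.14, 3.14].

### API

Orientations are given as [roll, pitch, yaw] about the fixed x, y, z axes, in that order (R = Rz(yaw) Ry(pitch) Rx(roll)).
In Python, from cell import robot gives the robot as it stands. The module is installed in compiled form; this text tells all that it offers.
- The arm moves only by the shell command python3 -m jog 'ROWS' [FORCE]. ROWS is JSON, a list that holds one entry, the list of rows, each a list of 5 numbers: the gripper's target within -1 to 1 (fully open at 1, half-way at 0, shut at -1), then the shift along the tool's x, y, z in m, then the turn about the tool's z in rad. A call has 1 to 5 rows; each row is the pose to reach, as a shift and turn from the pose commanded when the call began, along the tool's axes at that moment; what a row does not reach only later rows make up. A row lasts 1/12 s, in which the tool goes at most 41.7 mm and 7.16 degrees, less where a joint would pass 70% of its speed; a pose out of reach is approached as far as the arm can. A call with a gripper value outside its range is refused whole. The fingers move at their own pace and stop on an object; FORCE is the grip in N (left out, the last holds). Time passes only in rows, so rows that repeat a pose let the fingers close. It gives the time, the measured TCP pose, the force, the opening and the grip force at its end, in the units of the state.
- robot.observe(): the state, without advancing time (a new reading comes with each control period).
- robot.read_camera(name): name is "scene" or "top" or "wrist"; returns the picture (480x640x3 uint8, red, green, blue); there is no depth.
- robot.camera_model(name): a dict with "camera_matrix" (3x3 intrinsics, pixels), "position" and "attitude" of the camera in the world; the wrist camera has in their place "mount" (4x4, takes a point from camera to tool coordinates, whose origin is the TCP and whose axes are the flange's). Camera axes: x right, y down, z forward; pixel columns grow to the right and rows downward; lengths in m; the calibration is good to about 2 mm. The wrist camera is an equidistant fisheye: a pixel r from the principal point sees the ray r / f radians off the axis. A picture is of the moment at which its call begins: read the wrist's pose just before it. camera_model takes no time and is no camera call.
- robot.hand_in(): hands the job in; it is judged then, once.
The state is a dict: "time": time; "qpos": joint angles; "qvel": joint speeds; "joint_efforts": joint torques, N m; "tool_pos": TCP position; "tool_rot": TCP orientation; "contact_force": force on the tool from outside, world axes, zero at the start; "torque": the same for the moment, N m; "opening": finger opening in m; "grip_force": force on a finger pad.
Only numpy, scipy, OpenCV 4.12 (cv2) and the standard library are available. Lean on these libraries where they do the work, as an engineer would, in place of code of your own. Each camera call takes 0.05 s, during which the arm holds its last target. There are 200 camera calls.

### The job

The drip tray is bolted onto its stand a little out of place, so find it by feel: take the blue standpipe from its holder and, keeping it upright, touch its foot gently against the tray's front face (the long one towards the robot), first near the left end, then near the right end (as the robot sees them), and then against the tray's right-hand end face, resting there a moment each time. Then lower the standpipe into the tray's drain hole and press it fully home, until its collar sits flush on the tray, before you let go of it. Never push hard against the tray or its stand (keep below 20 N), and leave the jar, the cup and the syrup bottle where they are.

Things in the scene. Friction and masses are not known exactly. Their poses are not given: they have to be found in the camera images.
- stand: Fixed stainless steel plate on the table, 200 mm (its x) by 260 mm (its y), 6 mm thick; origin at the centre of its underside, x away from the robot at yaw 0, y to the robot's left. It carries the drip tray (not reported itself): a cream block with vertical faces and a ribbed, dark-slotted top, 140 mm (x) by 200 mm (y) by 40 mm high, its top 46 mm above the table.
- tray_nominal (a point): Centre of the tray's top if it sat square in the middle of the stand (46 mm above its underside). The true tray is bolted fast with its centre up to 7 mm off this in the stand's x and in y, and turned up to 0.06 rad against the stand. Front face: the long face towards -x; right-hand end face: the one towards -y. A touch counts when the foot bears on the face with its end clear of the steel plate.
- hole_nominal (a point): Mouth of the drain hole if the tray were at its nominal place; the true hole is up to 12 mm away. In the tray's own frame the hole is 15 mm to +x and 30 mm to -y of the tray's centre: 85 mm from the front face, 70 mm from the right-hand end face. Upright, 20 mm wide, goes right through, 1.5 mm chamfer at its mouth.
- drain (a joint): Black rubber drain valve in the hole: how far it has been pushed down (m). At 0 its top is 28 mm below the tray's top; the foot must push it down 6 mm, against about 7 N of stiff friction, before the collar meets the tray. It does not spring back.
- standpipe: Blue plastic pipe, loose, upright in the holder at first; 115 mm high, about 120 g. Origin at the centre of its foot end, z up. Foot 18 mm in diameter, 34 mm long, last 2 mm chamfered to 15 mm; then a black collar 32 mm wide, 8 mm thick (34 to 42 mm up); then a tube 20 mm wide, 42 to 115 mm up, to grip. Fully home, the foot end is 12 mm above the table.
- holder: Fixed grey block 70 x 70 x 35 mm with an upright blind hole 20.5 mm wide and 30 mm deep in its middle in which the standpipe stands (foot end 5 mm above the table, collar 4 mm above the block); origin at the centre of its underside.
- jar: Bystander: squat jar with a green cap, 66 mm diameter, 100 mm high; origin at the centre of its underside.
- cup: Bystander: white cup, 72 mm across the rim, 75 mm high; origin at the centre of its underside.
- syrup: Bystander: amber syrup bottle with an orange cap, 60 mm diameter, 130 mm high; origin at the centre of its underside.

How it is judged:
On the way, in this order (a step that is already met when the one before it is completed fails the run):
1. the standpipe's foot bears (over 1 N) on the tray's front face, left of its middle (contact force between standpipe and stand above 1 N and z of standpipe in the frame of stand between 0.009 and 0.042 m and x of standpipe in the frame of stand below -0.062 m and y of standpipe in the frame of stand above 0.025 m and angle between standpipe's own z axis and vertical below 0.2 rad), for 0.1 s.
2. the foot bears on the tray's front face, right of its middle (contact force between standpipe and stand above 1 N and z of standpipe in the frame of stand between 0.009 and 0.042 m and x of standpipe in the frame of stand below -0.062 m and y of standpipe in the frame of stand below -0.025 m and angle between standpipe's own z axis and vertical below 0.2 rad), for 0.1 s.
3. the foot bears on the tray's right-hand end face (contact force between standpipe and stand above 1 N and z of standpipe in the frame of stand between 0.009 and 0.042 m and y of standpipe in the frame of stand below -0.09 m and x of standpipe in the frame of stand above -0.062 m and angle between standpipe's own z axis and vertical below 0.2 rad), for 0.1 s.
4. the standpipe is pressed fully home in the drain hole while still held (z of standpipe in the frame of stand below 0.0155 m and horizontal distance between standpipe and hole_nominal below 0.02 m and angle between standpipe's own z axis and vertical below 0.08 rad and contact force between the fingers and standpipe above 0.5 N), for 0.1 s.
At the end, for the whole second after the job is handed in: The standpipe stands in the drain hole, upright within 0.08 rad, its foot end less than 15.5 mm above the table (collar flush on the tray within 3.5 mm), at rest and released (z of standpipe in the frame of stand below 0.0155 m and horizontal distance between standpipe and hole_nominal below 0.02 m and angle between standpipe's own z axis and vertical below 0.08 rad and linear speed of standpipe below 0.02 m/s and contact force between the fingers and standpipe below 0.1 N); the robot touches nothing.
It fails at once if the standpipe presses on the tray or the stand with more than 20 N (contact force between standpipe and stand above 20 N).
It fails at once if the robot itself pushes the tray or the stand with more than 20 N (contact force between any of the fingers, the arm and stand above 20 N).
It fails at once if the jar is moved by more than 15 mm (distance of jar from where it was at the start of the episode above 0.015 m).
It fails at once if the cup is moved by more than 15 mm (distance of cup from where it was at the start of the episode above 0.015 m).
It fails at once if the syrup bottle is moved by more than 15 mm (distance of syrup from where it was at the start of the episode above 0.015 m).
It also fails if it takes over 72 s, if anything falls off the work surface, if the arm or the gripper's body presses on something with over 40 N, if the wrist force passes 120 N, or if a joint passes its speed limit or range.

## Working session

There is one attempt and no reset: what is moved stays moved. The work goes in short steps, Python scripts to look and compute and a shell command to move; the robot and the scene stay as the last step left them, time stands still between calls to the robot, and variables do not carry over. Pictures are saved under pics/ and viewed, at most 10 in all, crops included, and the job is handed in when it is done.

```bash
mkdir -p pics; python3 - <<'E'
from cell import robot
import cv2
for n in ("scene","top"):
    im=robot.read_camera(n); cv2.imwrite(f"pics/{n}0.png",im[:,:,::-1])
    m=robot.camera_model(n); print(n,m)
print(robot.camera_model("wrist"))
s=robot.observe(); print(s)
E
```

```text
scene {'camera_matrix': array([[444.44369174,   0.        , 319.5071206 ],
       [  0.        , 444.44369174, 233.9175561 ],
       [  0.        ,   0.        ,   1.        ]]), 'position': array([ 1.31418556, -0.10857999,  0.59952037]), 'attitude': array([-2.1891501 ,  0.0052834 ,  1.41505669])}
top {'camera_matrix': array([[540.9089797 ,   0.        , 315.22568538],
       [  0.        , 540.9089797 , 234.11508911],
       [  0.        ,   0.        ,   1.        ]]), 'position': array([ 0.45059813, -0.02211228,  0.99781468]), 'attitude': array([-3.03551421,  0.01966845, -1.55818723])}
{'camera_matrix': array([[371.64829954,   0.        , 323.46006463],
       [  0.        , 371.64829954, 242.38268775],
       [  0.        ,   0.        ,   1.        ]]), 'mount': array([[-6.05848469e-05, -9.53917301e-01, -3.00069623e-01,
         8.29091385e-02],
       [ 9.99999998e-01, -5.10633675e-05, -3.95728729e-05,
         4.29486108e-04],
       [ 2.24266827e-05, -3.00069625e-01,  9.53917302e-01,
        -1.49312200e-01],
       [ 0.00000000e+00,  0.00000000e+00,  0.00000000e+00,
         1.00000000e+00]])}
{'time': 0.1, 'qpos': array([-1.27498982e+00,  3.42664640e-01,  1.52489668e+00,  1.00699800e-05,
        1.27541075e+00, -1.46011377e-01]), 'qvel': array([ 6.19470446e-05,  4.07320789e-04, -1.41953944e-03, -1.42193571e-03,
        7.78269447e-04,  9.28832582e-04]), 'joint_efforts': array([ 1.25599741e-03, -4.32001233e+01, -2.44697589e+01,  7.19156116e-02,
        5.26074786e-02, -3.00604938e-05]), 'tool_pos': array([ 0.22439748, -0.47424665,  0.2341171 ]), 'tool_rot': array([-3.14022932e+00, -2.10222563e-04,  4.41814807e-01]), 'contact_force': array([-0.06009063,  0.15134647,  0.38383735]), 'torque': array([0.10024598, 0.01587597, 0.03734483]), 'grip_force': 0.0, 'opening': 0.09186994048869884}
```

View pics/top0.png

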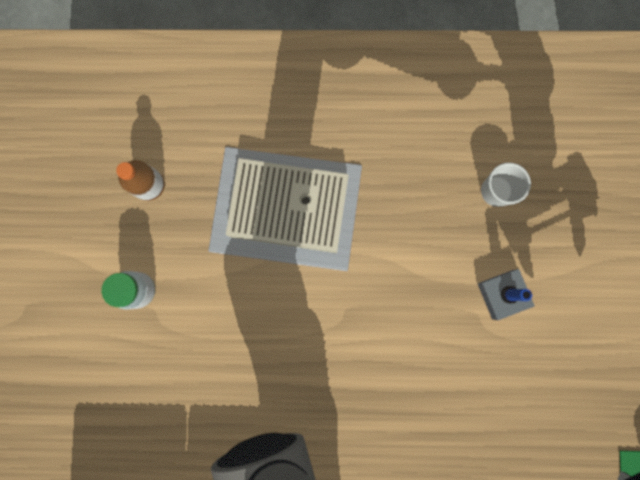

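View pics/scene0.png

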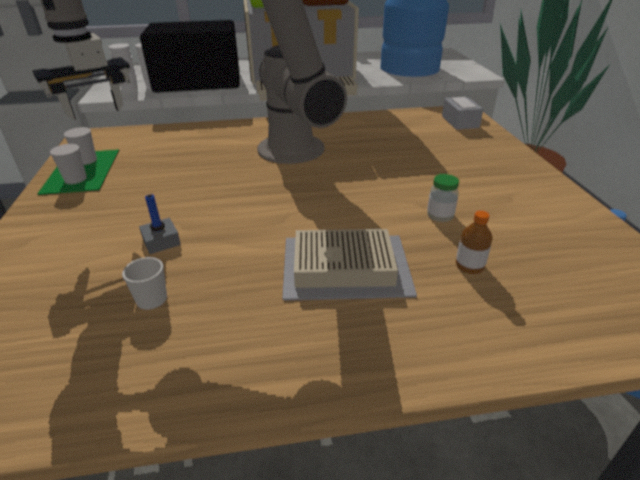

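The top view shows the stand corners near (227,147), (361,164), (348,270) and (210,252), and the hole at (306,200). The holder is at about (507,295), with the pipe top at (527,295). The cup is at (510,184), the jar at (120,290) and the syrup at (140,180). The scene view agrees with this.

```bash
cat > h.py <<'E'
import numpy as np
from scipy.spatial.transform import Rotation as R
from cell import robot
def cam(n):
    m=robot.camera_model(n); return m['camera_matrix'],m['position'],R.from_euler('xyz',m['attitude']).as_matrix()
def back(n,uv,z):
    K,p,A=cam(n); d=A@np.linalg.inv(K)@[uv[0],uv[1],1]; return p+d*(z-p[2])/d[2]
def proj(n,P):
    K,p,A=cam(n); c=K@(A.T@(np.asarray(P)-p)); return c[:2]/c[2]
def wback(uv,z,s=None):
    m=robot.camera_model("wrist");K=m['camera_matrix'];M=m['mount']; s=s or robot.observe()
    x,y=(uv[0]-K[0,2])/K[0,0],(uv[1]-K[1,2])/K[1,1]; r=np.hypot(x,y)
    d=np.array([np.sin(r)*x/r,np.sin(r)*y/r,np.cos(r)]) if r>1e-9 else np.array([0,0,1.])
    T=R.from_euler('xyz',s['tool_rot']).as_matrix(); d=T@M[:3,:3]@d; p=s['tool_pos']+T@M[:3,3]
    return p+d*(z-p[2])/d[2]
E
python3 - <<'E'
from h import *; import cv2
np.set_printoptions(precision=4,suppress=True)
C=np.array([back("top",u,.006) for u in [(227,147),(361,164),(348,270),(210,252)]])
print(C,C.mean(0),[np.linalg.norm(C[i]-C[i-1]) for i in range(4)])
print("yaws",[np.arctan2(*(C[a]-C[b])[[1,0]]) for a,b in((0,3),(1,2))],[np.arctan2(-(C[a]-C[b])[0],(C[a]-C[b])[1]) for a,b in((0,1),(3,2))])
print("hole",back("top",(306,200),.046))
T=np.array([back("top",u,.046) for u in [(238,157),(349,172),(337,251),(228,236)]]);print("tray",T,T.mean(0))
H=np.array([back("top",u,.035) for u in [(480,283),(518,270),(534,306),(497,319)]]);print("holder",H,H.mean(0))
print("pipetop",back("top",(527,295),.115)); print("cup",back("top",(510,184),.075))
im=cv2.imread("pics/top0.png")
a=cv2.resize(im[135:285,200:370],None,fx=3.5,fy=3.5,interpolation=2); b=cv2.resize(im[255:335,465:545],(200,200),interpolation=2)
o=np.zeros((525,800,3),np.uint8); o[:a.shape[0],:a.shape[1]]=a; o[:200,600:]=b; cv2.imwrite("pics/c1.png",o)
E
```

```text
[[ 0.7191  0.1669  0.006 ]
 [ 0.6885 -0.0851  0.006 ]
 [ 0.4906 -0.0621  0.006 ]
 [ 0.5207  0.1925  0.006 ]] [0.6047 0.0531 0.006 ] [np.float64(0.20003680476231467), np.float64(0.25387260540625045), np.float64(0.199241957972871), np.float64(0.25631523994515)]
yaws [np.float64(-0.12801953972297928), np.float64(-0.1157939273948145)] [np.float64(-0.12101168488609929), np.float64(-0.11791921039742019)]
hole [0.6127 0.0151 0.046 ]
tray [[ 0.69    0.1389  0.046 ]
 [ 0.6641 -0.0612  0.046 ]
 [ 0.5222 -0.0409  0.046 ]
 [ 0.5467  0.1527  0.046 ]] [0.6058 0.0474 0.046 ]
holder [[ 0.4693 -0.2935  0.035 ]
 [ 0.493  -0.3606  0.035 ]
 [ 0.4303 -0.3867  0.035 ]
 [ 0.4069 -0.3218  0.035 ]] [ 0.4499 -0.3407  0.035 ]
pipetop [ 0.4494 -0.3458  0.115 ]
cup [ 0.6389 -0.3368  0.075 ]
```

View pics/c1.png

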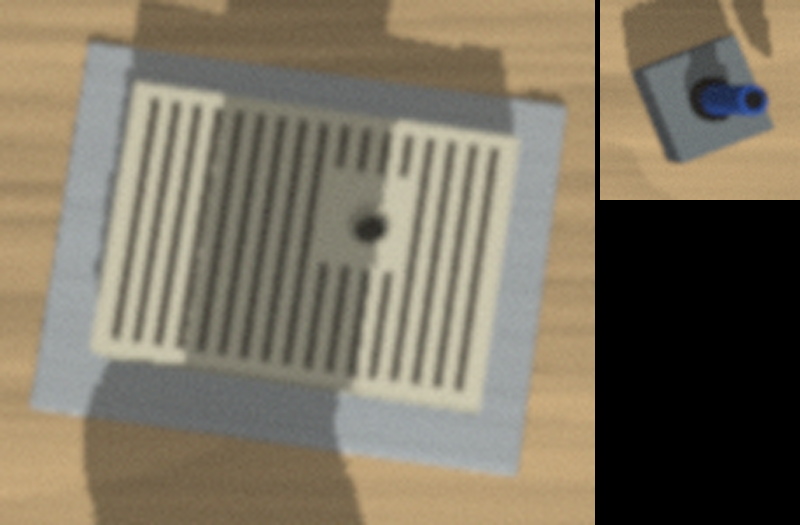

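Stand centre is about (0.605, 0.053) with yaw -0.12, and the sides measure 200 x 254-256, which matches. The pipe is at about (0.450, -0.344). I'll move above the pipe, turning the tool to the stand's yaw on the way.

```bash
python3 -m jog '[[[1,0.041,-0.0035,0,0.11],[1,0.08,-0.007,0,0.22],[1,0.12,-0.0105,0,0.33],[1,0.16,-0.014,0,0.44],[1,0.2,-0.0175,0,0.56]]]' 50
python3 - <<'E'
from h import *
s=robot.observe();y=s['tool_rot'][2];d=np.array([.450,-.344])-s['tool_pos'][:2]
print(y,d@[np.cos(y),np.sin(y)],d@[np.sin(y),-np.cos(y)])
E
```

```text
time: 0.52
tool_pos: [0.3942, -0.3749, 0.2344]
tool_rot: [-3.141, 0.0, -0.11]
contact_force: [0.5, -1.3, -1.3]
opening: 0.0921
grip_force: 0.0
-0.10984537830609553 0.052055497535484614 -0.03684906606850802
```

```bash
python3 -m jog '[[[1,0.026,-0.018,0,0],[1,0.052,-0.037,0,0],[1,0.052,-0.037,0,0]]]'
python3 - <<'E'
from h import *; import cv2
s=robot.observe();im=robot.read_camera("wrist")
m=robot.camera_model("wrist");K=m['camera_matrix'];M=m['mount']
cv2.imwrite("pics/w1.png",im[:,:,::-1]); print(s['tool_pos'],s['tool_rot'])
E
```

```text
time: 0.77
tool_pos: [0.4524, -0.3415, 0.2341]
tool_rot: [-3.14, -0.001, -0.099]
contact_force: [-0.3, -0.2, 0.2]
opening: 0.0916
grip_force: 0.0
[ 0.45243355 -0.34154924  0.23413894] [-3.13977729e+00 -1.12326997e-03 -9.93888964e-02]
```

View pics/w1.png

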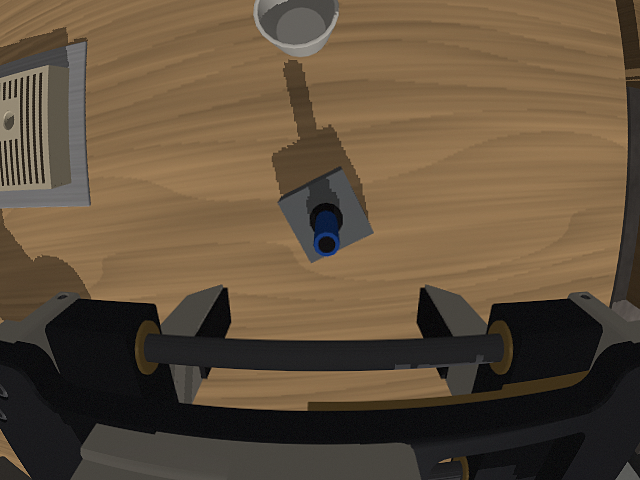

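The pipe top is at (326,242), with the collar and holder at about (326,218), centred between the fingers.

```bash
python3 - <<'E'
from h import *
s=robot.observe()
for u,z in(((326,242),.12),((326,216),.047),((326,214),.035)): print(wback(u,z,s))
for u in [(278,200),(343,167),(374,234),(309,263)]: print(wback(u,.035,s))
print(s['tool_pos'],s['tool_rot'])
E
```

```text
[ 0.45050531 -0.344493    0.12      ]
[ 0.45285755 -0.34510096  0.047     ]
[ 0.45196841 -0.34507578  0.035     ]
[ 0.47039767 -0.30072615  0.035     ]
[ 0.49557725 -0.36538414  0.035     ]
[ 0.42739985 -0.39002634  0.035     ]
[ 0.40362901 -0.32321631  0.035     ]
[ 0.4503282  -0.34301951  0.23405567] [-3.14074682e+00  5.08741159e-04 -9.98491588e-02]
```

```bash
python3 -m jog '[[[1,0,0.002,0.04,0.02],[1,0,0.002,0.08,0.02],[1,0,0.002,0.12,0.02],[1,0,0.002,0.15,0.02],[1,0,0.002,0.165,0.02]]]'; python3 -m jog '[[[1,0,0,0,0],[-0.5,0,0,0,0],[-1,0,0,0,0],[-1,0,0,0,0],[-1,0,0,0,0]]]' 50; python3 -m jog '[[[-1,0,0,0,0],[-1,0,0,0,0],[-1,0,0,0,0],[-1,0,0,0,0],[-1,0,0,0,0]]]' 50
```

```text
time: 1.23
tool_pos: [0.4452, -0.3458, 0.0654]
tool_rot: [-3.137, 0.006, -0.125]
contact_force: [-0.1, 0.7, -0.0]
opening: 0.0919
grip_force: 0.0
time: 1.65
tool_pos: [0.4488, -0.3477, 0.0714]
tool_rot: [3.14, -0.002, -0.124]
contact_force: [-1.0, -0.2, -0.3]
opening: 0.0698
grip_force: 0.0
time: 2.07
tool_pos: [0.4483, -0.3469, 0.0698]
tool_rot: [3.141, -0.0, -0.124]
contact_force: [0.7, -0.5, -0.6]
opening: 0.0367
grip_force: 0.0
```

```bash
python3 -m jog '[[[-1,0.001,-0.001,0,0],[-1,0.001,-0.001,0,0],[-1,0.001,-0.001,0,0],[-1,0.001,-0.001,0,0],[-1,0.001,-0.001,0,0]]]' 50; for i in 1; do python3 -m jog '[[[-1,0,0,0,0],[-1,0,0,0,0],[-1,0,0,0,0]]]'; done
```

```text
time: 2.48
tool_pos: [0.4495, -0.3452, 0.0696]
tool_rot: [-3.14, 0.0, -0.124]
contact_force: [1.6, 4.1, 1.7]
opening: 0.0191
grip_force: 49.6
time: 2.73
tool_pos: [0.4495, -0.3453, 0.0696]
tool_rot: [-3.14, 0.0, -0.124]
contact_force: [1.6, 4.8, 0.4]
opening: 0.0192
grip_force: 49.6
```

```bash
python3 -m jog '[[[-1,0,0,-0.02,0],[-1,0,0,-0.06,0],[-1,0,0,-0.1,0],[-1,0.002,-0.04,-0.1,0],[-1,0.003,-0.08,-0.1,0]]]'; python3 -m jog '[[[-1,0.001,-0.04,0,0],[-1,0.002,-0.08,0,0],[-1,0.003,-0.12,0,0],[-1,0.004,-0.16,0,0],[-1,0.005,-0.2,0,0]]]';python3 -m jog '[[[-1,0.001,-0.04,0,0],[-1,0.002,-0.08,0,0],[-1,0.003,-0.12,0,0],[-1,0.003,-0.15,0,0],[-1,0.003,-0.18,0,0]]]'; python3 -m jog '[[[-1,0,0,0,0],[-1,0,0,0,0]]]'
python3 - <<'E'
from h import *
s=robot.observe();print(s['contact_force'],s['torque']); y=s['tool_rot'][2];d=np.array([.5179,.124])-s['tool_pos'][:2]
print(y,d@[np.cos(y),np.sin(y)],d@[np.sin(y),-np.cos(y)])
E
```

```text
time: 3.15
tool_pos: [0.4633, -0.2694, 0.1723]
tool_rot: [3.137, -0.006, -0.128]
contact_force: [0.1, 0.8, -2.2]
opening: 0.0193
grip_force: 49.8
time: 3.57
tool_pos: [0.492, -0.0681, 0.1698]
tool_rot: [3.14, -0.001, -0.125]
contact_force: [1.7, -0.1, -1.4]
opening: 0.0192
grip_force: 49.8
time: 3.98
tool_pos: [0.5175, 0.1105, 0.1696]
tool_rot: [3.141, -0.001, -0.123]
contact_force: [-0.1, -0.5, -0.8]
opening: 0.0193
grip_force: 49.8
time: 4.15
tool_pos: [0.5174, 0.1099, 0.1694]
tool_rot: [3.141, -0.0, -0.121]
contact_force: [-0.4, -0.4, -1.8]
opening: 0.0194
grip_force: 49.8
[-0.41156123 -0.36106415 -1.83538376] [ 0.02628284  0.00886392 -0.02697779]
-0.12097725818665905 -0.0011696389470603338 -0.014088654655065312
```

```bash
python3 -m jog '[[[-1,0,-0.005,0.04,0],[-1,0,-0.01,0.07,0],[-1,0,-0.01,0.08,0],[-1,0,-0.01,0.08,0],[-1,0,-0.01,0.08,0]]]'; python3 -m jog '[[[-1,0.004,0,0,0],[-1,0.007,0,0,0],[-1,0.01,0,0,0],[-1,0.01,0,0,0],[-1,0.01,0,0,0]]]'; python3 - <<'E'
from h import *; import cv2
s=robot.observe(); cv2.imwrite("pics/w2.png",robot.read_camera("wrist")[:,:,::-1]); print(s['tool_pos'],s['contact_force'],s['torque'])
E
```

```text
time: 4.57
tool_pos: [0.519, 0.1178, 0.0902]
tool_rot: [3.141, -0.0, -0.125]
contact_force: [0.6, 0.1, -1.8]
opening: 0.0193
grip_force: 49.8
time: 4.98
tool_pos: [0.5289, 0.1176, 0.0903]
tool_rot: [-3.141, -0.001, -0.124]
contact_force: [0.6, -0.4, -2.2]
opening: 0.0193
grip_force: 49.8
[0.52892718 0.11760812 0.09028196] [ 0.57811582 -0.36322561 -2.21372312] [ 0.0071224   0.01996039 -0.07002046]
```

View pics/w2.png

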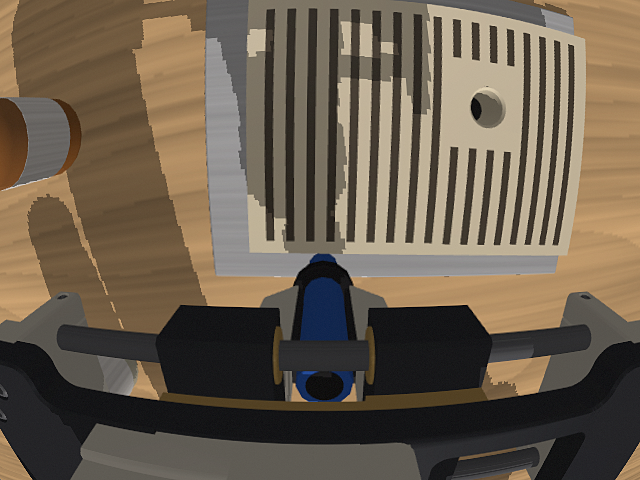

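The foot at (322,255) is a few mm short of the tray's front edge, and the hole mouth is at (488,107). I'll creep forward.

```bash
python3 -c "
from h import *
s=robot.observe();print(wback((488,107),.046,s),wback((322,255),.03,s))"
python3 -m jog '[[[-1,0.001,0,0,0],[-1,0.002,0,0,0],[-1,0.003,0,0,0],[-1,0.003,0,0,0]]]' | egrep 'pos|force'
```

```text
[0.61614797 0.01687726 0.046     ] [0.53789632 0.11776496 0.03      ]
tool_pos: [0.5316, 0.1174, 0.0897]
contact_force: [0.4, 0.1, -1.8]
grip_force: 49.8
```

```bash
python3 -m jog '[[[-1,0.001,0,0,0],[-1,0.001,0,0,0],[-1,0.001,0,0,0]]]' | egrep 'pos|force'
```

```text
tool_pos: [0.5324, 0.1172, 0.0897]
contact_force: [-0.1, 0.5, -0.9]
grip_force: 49.8
```

```bash
python3 -m jog '[[[-1,0.001,0,0,0],[-1,0.001,0,0,0],[-1,0.001,0,0,0]]]' | egrep 'pos|force'
```

```text
tool_pos: [0.5335, 0.1171, 0.0897]
contact_force: [-1.1, 0.3, -1.8]
grip_force: 49.8
```

Probably the first contact; a bit further.

```bash
python3 -m jog '[[[-1,0.0005,0,0,0],[-1,0.001,0,0,0],[-1,0.001,0,0,0],[-1,0.001,0,0,0]]]' | egrep 'pos|force'
```

```text
tool_pos: [0.5344, 0.117, 0.0897]
contact_force: [0.5, 0.2, -2.2]
grip_force: 49.8
```

```bash
python3 -m jog '[[[-1,0.0005,0,0,0],[-1,0.0005,0,0,0],[-1,0.0005,0,0,0],[-1,0.0005,0,0,0]]]' | egrep 'pos|force'
```

```text
tool_pos: [0.5347, 0.117, 0.0897]
contact_force: [-0.8, 0.0, -0.2]
grip_force: 49.8
```

```bash
python3 -m jog '[[[-1,0.0005,0,0,0],[-1,0.001,0,0,0],[-1,0.001,0,0,0],[-1,0.001,0,0,0]]]' | egrep 'pos|force'
```

```text
tool_pos: [0.5351, 0.1169, 0.0896]
contact_force: [-4.9, 0.6, 2.2]
grip_force: 49.8
```

```bash
python3 -m jog '[[[-1,0.0005,0,0,0],[-1,0.001,0,0,0],[-1,0.001,0,0,0],[-1,0.001,0,0,0]]]' | egrep 'pos|force'
```

```text
tool_pos: [0.5354, 0.1169, 0.0895]
contact_force: [-7.4, 0.5, 2.8]
grip_force: 49.8
```

```bash
python3 -m jog '[[[-1,0.0005,0,0,0],[-1,0.001,0,0,0],[-1,0.001,0,0,0],[-1,0.001,0,0,0]]]' | egrep 'pos|force'
```

```text
tool_pos: [0.5357, 0.1168, 0.0894]
contact_force: [-9.0, 1.5, 4.9]
grip_force: 49.8
```

Left contact begins at TCP (0.5348, 0.117). I'll back off and go to the right end.

```bash
python3 -m jog '[[[-1,-0.012,0,0,0],[-1,-0.015,0.04,0,0],[-1,-0.015,0.08,0,0],[-1,-0.015,0.115,0,0],[-1,-0.015,0.115,0,0]]]' | egrep 'pos|force|rot'; python3 -m jog '[[[-1,0.004,0,0,0],[-1,0.007,0,0,0],[-1,0.008,0,0,0],[-1,0.008,0,0,0]]]' | egrep 'pos|force'
```

```text
tool_pos: [0.5094, -0.001, 0.09]
tool_rot: [3.139, -0.003, -0.128]
contact_force: [1.0, -1.1, -0.7]
grip_force: 49.8
tool_pos: [0.5175, 0.0042, 0.0897]
contact_force: [-0.5, 1.0, -1.7]
grip_force: 49.8
```

```bash
python3 -m jog '[[[-1,0.001,0,0,0],[-1,0.001,0,0,0],[-1,0.001,0,0,0]]]' | egrep 'pos|force'
```

```text
tool_pos: [0.5177, 0.0037, 0.0897]
contact_force: [-0.3, -1.1, -1.8]
grip_force: 49.8
```

```bash
python3 -m jog '[[[-1,0.001,0,0,0],[-1,0.001,0,0,0],[-1,0.001,0,0,0]]]' | egrep 'pos|force'
```

```text
tool_pos: [0.5185, 0.0032, 0.0897]
contact_force: [0.0, 0.3, 0.0]
grip_force: 49.8
```

```bash
python3 -m jog '[[[-1,0.001,0,0,0],[-1,0.001,0,0,0],[-1,0.001,0,0,0]]]' | egrep 'pos|force'
```

```text
tool_pos: [0.519, 0.0031, 0.0896]
contact_force: [-3.9, 1.1, 0.9]
grip_force: 49.8
```

```bash
python3 -m jog '[[[-1,0.0005,0,0,0],[-1,0.001,0,0,0],[-1,0.001,0,0,0]]]' | egrep 'pos|force'
```

```text
tool_pos: [0.5193, 0.003, 0.0895]
contact_force: [-6.4, 0.6, 2.7]
grip_force: 49.8
```

```bash
python3 -m jog '[[[-1,0.0005,0,0,0],[-1,0.0005,0,0,0],[-1,0.0005,0,0,0]]]' | egrep 'pos|force'
```

```text
tool_pos: [0.5194, 0.003, 0.0894]
contact_force: [-7.0, 1.3, 3.2]
grip_force: 49.8
```

Right contact begins at TCP (0.519, 0.003), which gives a tray yaw of about -0.14. Next I'll go round the corner to the right-hand end face.

```bash
python3 -m jog '[[[-1,-0.012,0,0,0],[-1,-0.014,0.04,0,0],[-1,-0.014,0.08,0,0],[-1,-0.012,0.085,0,0],[-1,0.02,0.085,0,0]]]' | egrep 'pos|force|rot'; python3 -m jog '[[[-1,0.03,0,0,0],[-1,0.055,0,0,0],[-1,0.055,0,0,0],[-1,0.055,0,0,0]]]' | egrep 'pos|force|rot'
```

```text
tool_pos: [0.5263, -0.0858, 0.0892]
tool_rot: [-3.141, 0.006, -0.128]
contact_force: [0.5, 0.6, -2.5]
grip_force: 49.8
tool_pos: [0.5862, -0.0912, 0.0893]
tool_rot: [3.141, -0.001, -0.124]
contact_force: [-0.2, 0.2, -1.9]
grip_force: 49.8
```

```bash
python3 -m jog '[[[-1,0,-0.012,0,0],[-1,0,-0.02,0,0],[-1,0,-0.024,0,0],[-1,0,-0.024,0,0]]]' | egrep 'pos|force|rot'
```

```text
tool_pos: [0.5876, -0.0654, 0.0899]
tool_rot: [-3.141, 0.0, -0.122]
contact_force: [0.1, -1.1, -1.9]
grip_force: 49.8
```

```bash
python3 -m jog '[[[-1,0,-0.001,0,0],[-1,0,-0.002,0,0],[-1,0,-0.002,0,0]]]' | egrep 'pos|force'
```

```text
tool_pos: [0.5882, -0.065, 0.0899]
contact_force: [0.4, -0.2, -1.4]
grip_force: 49.8
```

```bash
python3 -m jog '[[[-1,0,-0.001,0,0],[-1,0,-0.001,0,0],[-1,0,-0.001,0,0]]]' | egrep 'pos|force'
```

```text
tool_pos: [0.5884, -0.0642, 0.0897]
contact_force: [-0.4, 0.2, -1.1]
grip_force: 49.8
```

```bash
python3 -m jog '[[[-1,0,-0.001,0,0],[-1,0,-0.001,0,0],[-1,0,-0.001,0,0]]]' | egrep 'pos|force'
```

```text
tool_pos: [0.5885, -0.0631, 0.0897]
contact_force: [-0.2, -0.8, -1.5]
grip_force: 49.8
```

```bash
python3 -m jog '[[[-1,0,-0.001,0,0],[-1,0,-0.001,0,0],[-1,0,-0.001,0,0]]]' | egrep 'pos|force'
```

```text
tool_pos: [0.5886, -0.0621, 0.0897]
contact_force: [-0.2, -0.2, -1.7]
grip_force: 49.8
```

```bash
python3 -m jog '[[[-1,0,-0.001,0,0],[-1,0,-0.001,0,0],[-1,0,-0.001,0,0]]]' | egrep 'pos|force'
```

```text
tool_pos: [0.5888, -0.0611, 0.0897]
contact_force: [-0.3, 0.3, -0.9]
grip_force: 49.8
```

```bash
python3 -m jog '[[[-1,0,-0.0005,0,0],[-1,0,-0.0005,0,0],[-1,0,-0.0005,0,0]]]' | egrep 'pos|force'
```

```text
tool_pos: [0.5888, -0.0606, 0.0897]
contact_force: [0.4, -0.6, -2.7]
grip_force: 49.8
```

```bash
python3 -m jog '[[[-1,0,-0.0005,0,0],[-1,0,-0.001,0,0],[-1,0,-0.001,0,0]]]' | egrep 'pos|force'
```

```text
tool_pos: [0.5889, -0.0599, 0.0898]
contact_force: [1.0, -1.3, -1.9]
grip_force: 49.9
```

```bash
python3 -m jog '[[[-1,0,-0.0005,0,0],[-1,0,-0.0005,0,0],[-1,0,-0.0005,0,0]]]' | egrep 'pos|force'
```

```text
tool_pos: [0.589, -0.0597, 0.0898]
contact_force: [-0.9, -3.8, -1.0]
grip_force: 49.9
```

```bash
python3 -m jog '[[[-1,0,-0.0005,0,0],[-1,0,-0.0005,0,0],[-1,0,-0.0005,0,0]]]' | egrep 'pos|force'
```

```text
tool_pos: [0.589, -0.0595, 0.0898]
contact_force: [-1.9, -5.0, -1.3]
grip_force: 49.9
```

Onset on the end face is at TCP (0.589, -0.0599). Together the touches put the hole at TCP (0.6155, 0.0161), in agreement with both cameras. I'll lift, go above the hole, and check the pipe's tilt.

```bash
python3 -m jog '[[[-1,0,0.012,0,0],[-1,0,0.012,-0.03,0],[-1,0,0.006,-0.045,0],[-1,0.006,-0.03,-0.045,0],[-1,0.012,-0.06,-0.045,0]]]' | egrep 'pos|force|rot';python3 -m jog '[[[-1,0.005,-0.0183,0,0],[-1,0.005,-0.0183,0,0],[-1,0.005,-0.0183,0,0],[-1,0.005,-0.0183,0,0]]]' | egrep 'pos|force|rot'
python3 - <<'E'
from h import *; import cv2
s=robot.observe(); w=robot.read_camera("wrist")[:,:,::-1]; a=robot.read_camera("scene")[:,:,::-1]
o=np.zeros((480,800,3),np.uint8); o[:,:480]=cv2.resize(w[:360,160:520],(480,480)); u=proj("scene",[.6155,.0161,.1]).astype(int)
o[:400,480:]=cv2.resize(a[u[1]-50:u[1]+50,u[0]-40:u[0]+40],(320,400),interpolation=2); cv2.imwrite("pics/w3.png",o)
y=s['tool_rot'][2];d=np.array([.6155,.0161])-s['tool_pos'][:2]; print(s['tool_pos'],s['tool_rot'],d@[np.cos(y),np.sin(y)],d@[np.sin(y),-np.cos(y)])
m=robot.camera_model("wrist");M=m['mount'];K=m['camera_matrix']
def wp(P):
    T=R.from_euler('xyz',s['tool_rot']).as_matrix(); q=T.T@(np.array(P)-s['tool_pos']); c=M[:3,:3].T@(q-M[:3,3]); th=np.arctan2(np.hypot(*c[:2]),c[2]); return K[:2,2]+K[0,0]*th*c[:2]/np.hypot(*c[:2])
t=s['tool_pos']; print(wp([*t[:2],t[2]-.0646]),wp([*t[:2],t[2]-.0646+.115]),wp([.6155,.0161,.046]),u)
E
```

```text
tool_pos: [0.6093, -0.0005, 0.1363]
tool_rot: [-3.14, -0.003, -0.127]
contact_force: [-0.4, 0.1, -2.7]
grip_force: 49.8
tool_pos: [0.6153, 0.0165, 0.1345]
tool_rot: [-3.141, 0.001, -0.124]
contact_force: [-0.2, -0.0, -1.6]
grip_force: 49.8
[0.61533422 0.01652302 0.13448264] [-3.14149701e+00  6.31637829e-04 -1.24176246e-01] 0.00021689986168778718 0.00039923414919390977
[324.03265332 266.50308594] [324.26378419 388.52426485] [324.59583268 253.43745023] [328 231]
```

View pics/w3.png

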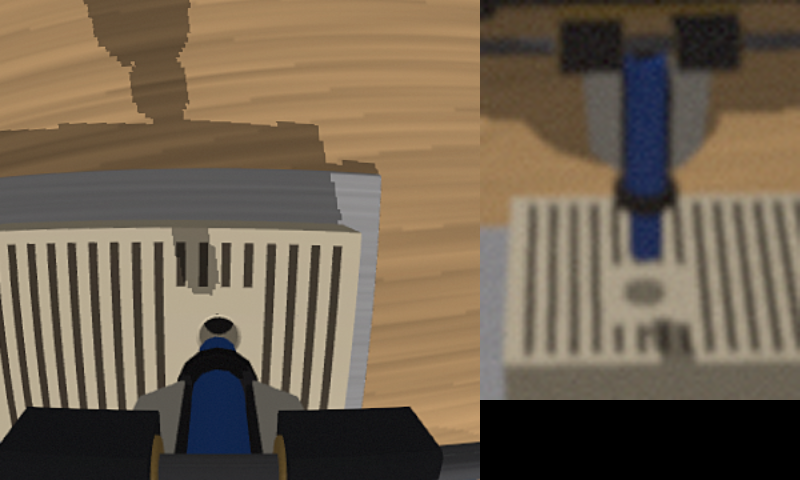

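The scene crop shows the pipe upright over the hole, with the foot end at (647,258) and the hole at (644,291). The wrist crop shows the hole at (219,333), directly ahead of and below the foot.

```bash
python3 - <<'E'
from h import *
s=robot.observe();print(s['tool_pos'])
print("wrist hole",wback((324.3,250),.046,s),"scene hole",back("scene",(329,253.7),.046),"scene foot",back("scene",(329.7,244.6),.070))
E
python3 -m jog '[[[-1,0.0003,0.0003,0.01,0],[-1,0.0003,0.0003,0.016,0],[-1,0.0003,0.0003,0.02,0],[-1,0.0003,0.0003,0.02,0],[-1,0.0003,0.0003,0.02,0]]]' | egrep 'pos|force|rot'
```

```text
[0.61534883 0.01591936 0.13461881]
wrist hole [0.61795094 0.01538164 0.046     ] scene hole [0.61636489 0.01745117 0.046     ] scene foot [0.617919  0.0184187 0.07     ]
tool_pos: [0.6156, 0.0165, 0.1141]
tool_rot: [3.142, 0.001, -0.124]
contact_force: [0.5, -0.1, -1.5]
grip_force: 49.8
```

```bash
python3 -m jog '[[[-1,0,0,0.001,0],[-1,0,0,0.002,0],[-1,0,0,0.003,0],[-1,0,0,0.004,0],[-1,0,0,0.004,0]]]' | egrep 'pos|force'
```

```text
tool_pos: [0.6158, 0.0166, 0.1106]
contact_force: [0.3, -0.1, -2.0]
grip_force: 49.8
```

```bash
python3 -m jog '[[[-1,0,0,0.001,0],[-1,0,0,0.001,0],[-1,0,0,0.001,0]]]' | egrep 'pos|force'
```

```text
tool_pos: [0.6159, 0.0166, 0.1097]
contact_force: [-0.0, -0.4, -1.0]
grip_force: 49.8
```

```bash
python3 -m jog '[[[-1,0,0,0.001,0],[-1,0,0,0.001,0],[-1,0,0,0.001,0]]]' | egrep 'pos|force'
```

```text
tool_pos: [0.6159, 0.0166, 0.1087]
contact_force: [-0.3, 0.3, -1.7]
grip_force: 49.8
```

```bash
python3 -m jog '[[[-1,0,0,0.001,0],[-1,0,0,0.001,0],[-1,0,0,0.001,0]]]' | egrep 'pos|force'
```

```text
tool_pos: [0.6159, 0.0166, 0.1076]
contact_force: [0.4, -0.4, -1.1]
grip_force: 49.8
```

```bash
python3 -m jog '[[[-1,0,0,0.001,0],[-1,0,0,0.001,0],[-1,0,0,0.001,0]]]' | egrep 'pos|force'
```

```text
tool_pos: [0.6158, 0.0166, 0.1066]
contact_force: [0.1, -0.6, -1.0]
grip_force: 49.8
```

```bash
python3 -m jog '[[[-1,0,0,0.001,0],[-1,0,0,0.001,0],[-1,0,0,0.001,0]]]' | egrep 'pos|force'
```

```text
tool_pos: [0.6158, 0.0166, 0.1056]
contact_force: [0.2, -0.2, -0.9]
grip_force: 49.8
```

The foot is in the hole without contact. I'll continue down to the valve.

```bash
python3 -m jog '[[[-1,0,0,0.001,0],[-1,0,0,0.002,0],[-1,0,0,0.003,0],[-1,0,0,0.004,0],[-1,0,0,0.005,0]]]' | egrep 'pos|force'
```

```text
tool_pos: [0.6159, 0.0167, 0.1005]
contact_force: [-0.2, -0.2, -2.0]
grip_force: 49.8
```

```bash
python3 -m jog '[[[-1,0,0,0.0015,0],[-1,0,0,0.003,0],[-1,0,0,0.0045,0],[-1,0,0,0.006,0],[-1,0,0,0.007,0]]]' | egrep 'pos|force'
```

```text
tool_pos: [0.6158, 0.0166, 0.0934]
contact_force: [-0.6, 0.2, -1.9]
grip_force: 49.8
```

```bash
python3 -m jog '[[[-1,0,0,0.0015,0],[-1,0,0,0.003,0],[-1,0,0,0.0045,0],[-1,0,0,0.006,0],[-1,0,0,0.007,0]]]' | egrep 'pos|force'
```

```text
tool_pos: [0.6158, 0.0166, 0.0865]
contact_force: [-0.4, 0.5, -1.9]
grip_force: 49.8
```

```bash
python3 -m jog '[[[-1,0,0,0.001,0],[-1,0,0,0.002,0],[-1,0,0,0.003,0],[-1,0,0,0.0035,0],[-1,0,0,0.0035,0]]]' | egrep 'pos|force'
```

```text
tool_pos: [0.6158, 0.0166, 0.0831]
contact_force: [-0.7, 0.0, -1.1]
grip_force: 49.8
```

```bash
python3 -m jog '[[[-1,0,0,0.0005,0],[-1,0,0,0.001,0],[-1,0,0,0.0015,0],[-1,0,0,0.002,0]]]' | egrep 'pos|force'
```

```text
tool_pos: [0.6162, 0.0166, 0.0821]
contact_force: [-2.2, 0.5, 5.2]
grip_force: 49.8
```

```bash
python3 -m jog '[[[-1,0,0,0.0005,0],[-1,0,0,0.001,0],[-1,0,0,0.001,0]]]' | egrep 'pos|force'
```

```text
tool_pos: [0.6161, 0.0166, 0.0811]
contact_force: [-2.1, 0.3, 4.3]
grip_force: 49.8
```

The valve is moving at about 6 N above baseline, so I'll keep pressing.

```bash
python3 -m jog '[[[-1,0,0,0.0005,0],[-1,0,0,0.001,0],[-1,0,0,0.001,0]]]' | egrep 'pos|force'
```

```text
tool_pos: [0.6161, 0.0166, 0.0801]
contact_force: [-1.6, 0.1, 4.1]
grip_force: 49.8
```

```bash
python3 -m jog '[[[-1,0,0,0.0005,0],[-1,0,0,0.001,0],[-1,0,0,0.001,0]]]' | egrep 'pos|force'
```

```text
tool_pos: [0.6161, 0.0166, 0.0791]
contact_force: [-1.1, 0.2, 5.0]
grip_force: 49.8
```

```bash
python3 -m jog '[[[-1,0,0,0.0005,0],[-1,0,0,0.001,0],[-1,0,0,0.001,0]]]' | egrep 'pos|force'
```

```text
tool_pos: [0.6161, 0.0166, 0.0781]
contact_force: [-1.5, 0.2, 4.3]
grip_force: 49.8
```

```bash
python3 -m jog '[[[-1,0,0,0.0005,0],[-1,0,0,0.001,0],[-1,0,0,0.001,0]]]' | egrep 'pos|force'
```

```text
tool_pos: [0.6162, 0.0166, 0.0771]
contact_force: [-2.2, 0.4, 4.2]
grip_force: 49.8
```

```bash
python3 -m jog '[[[-1,0,0,0.0005,0],[-1,0,0,0.0005,0],[-1,0,0,0.0005,0]]]' | egrep 'pos|force'
```

```text
tool_pos: [0.6162, 0.0166, 0.0767]
contact_force: [-1.9, -0.0, 5.9]
grip_force: 49.8
```

```bash
python3 -m jog '[[[-1,0,0,0.0004,0],[-1,0,0,0.0004,0],[-1,0,0,0.0004,0]]]' | egrep 'pos|force'
```

```text
tool_pos: [0.6162, 0.0166, 0.0767]
contact_force: [-2.9, 1.1, 7.8]
grip_force: 49.8
```

The collar has seated: TCP is stopped at 0.0767, as predicted, and the force is rising. I'll release and retreat.

```bash
python3 -m jog '[[[-1,0,0,0,0],[-1,0,0,0,0],[-0.6,0,0,0,0],[-0.3,0,0,0,0],[0,0,0,0,0]]]' | egrep 'pos|force|open'; python3 -m jog '[[[0.3,0,0,0,0],[0.3,0,0,0,0],[0.3,0,0,0,0],[0.3,0,0,0,0],[0.3,0,0,0,0]]]' | egrep 'pos|force|open'; python3 -m jog '[[[0.3,0,0,-0.02,0],[0.3,0,0,-0.05,0],[0.3,0,0,-0.09,0],[0.3,0,0,-0.12,0],[0.3,0,0,-0.12,0]]]' | egrep 'pos|force|open'
python3 - <<'E'
from h import *; import cv2
s=robot.observe(); w=robot.read_camera("wrist")[:,:,::-1]; a=robot.read_camera("scene")[:,:,::-1]
o=np.zeros((480,800,3),np.uint8); o[:,:480]=cv2.resize(w[:360,160:520],(480,480)); u=proj("scene",[.6155,.0161,.08]).astype(int)
o[:400,480:]=cv2.resize(a[u[1]-50:u[1]+50,u[0]-40:u[0]+40],(320,400),interpolation=2); cv2.imwrite("pics/w4.png",o)
E
```

```text
tool_pos: [0.6161, 0.0166, 0.0756]
contact_force: [-0.2, -0.3, -0.1]
opening: 0.0284
grip_force: 0.0
tool_pos: [0.6159, 0.0166, 0.0752]
contact_force: [-0.4, 0.2, 0.1]
opening: 0.0586
grip_force: 0.0
tool_pos: [0.6191, 0.0164, 0.2028]
contact_force: [1.3, -1.4, 0.9]
opening: 0.0596
grip_force: 0.0
```

View pics/w4.png

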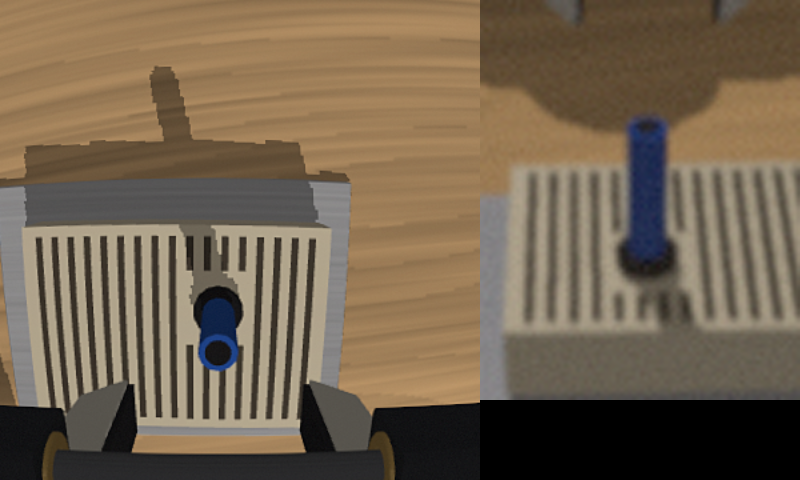

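The standpipe is upright with its collar flush on the tray, at (647,255) in the scene crop, and the gripper is well clear.

```bash
python3 -m jog '[[[0.3,0,0,0,0],[0.3,0,0,0,0],[0.3,0,0,0,0]]]' | head -1; python3 -c "
from cell import robot
print(robot.hand_in())"
```

```text
time: 21.15
the job is handed in; nothing more can be done
None
```

The job is handed in at 21.15 s: the standpipe made its three touches on the tray, then went into the drain hole, was pressed home with its collar flush, and was released. The forces I read during contact stayed at about 10 N or less, and no verdict came back.

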